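# Push the biscuit tin through the collection box flap

### The arm

A 7-joint arm with a two-finger parallel gripper is mounted at the origin on the work surface. World frame = base frame: x ahead of the robot, y to its left, z up, the work surface at z = 0. Lengths are in m, angles in rad, forces in N, time in s.
With the tool pointing down it reaches from about 0.4 to 0.85 m from the base axis. Payload 10.4 kg.
Tool frame: the origin (TCP) lies between the finger pads; the fingertips stand 22 mm ahead of it and the grasp point (between the pads) lies 3 mm ahead of it (r.tip_reach is the distance from the TCP to the fingertips, in m); z points along the fingers, y is the line along which they close (so a half turn about z gives the same grasp; the last joint's range is limited). The gripper opens to 87 mm and grips with 3 to 60 N. Pads are 19 mm wide; open, the fingers measure 117 mm over their backs; the gripper's body (75 mm by 190 mm) begins 51 mm behind the grasp point.
Start: joints at [1.128, 0.332, -0.065, 1.46, 0.022, 1.35, -0.088], TCP at [0.255, -0.571, 0.245] pointing down, gripper open.
Joint ranges: [-2.6, 2.6], [-0.5, 2.12], [-1.47, 1.34], [0.16, 2.42], [-1.27, 4.41], [0.06, 2.06], [-2.6, 2.6]. Speed limits (rad/s): [2.22, 2.22, 2.79, 2.79, 3.14, 3.14, 3.14].

### API

Orientations are given as [roll, pitch, yaw] about the fixed x, y, z axes, in that order (R = Rz(yaw) Ry(pitch) Rx(roll)).
In Python, from station import r, viewer, nets gives the robot as it stands.
- The arm moves only by the tool jog_arm, never from a script. Its argument "targets" is a list of rows, each a list of 3 entries, a list of its own where there are three numbers: the shift along the world's x, y, z in mm, then the turn, a rotation vector about the world's x, y, z in degrees, then the finger opening in mm, from 0 to 87. In form: [[[tx, ty, tz], [rx, ry, rz], gripper], ...]. A call has 1 to 5 rows; each row shifts and turns the commanded pose from where the row before left it; what a row does not reach is not made up. A row lasts 1/10 s, in which the tool goes at most 50 mm and 8.59 degrees, less where a joint would pass 70% of its speed; a pose out of reach is approached as far as the arm can. A call with a gripper value outside its range is refused whole. The fingers move at their own pace and stop on an object; "force" is the grip in N (left out, the last holds). Time passes only in rows, so rows that do not move let the fingers close. It gives the time, the measured TCP pose, the force, the opening and the grip force at its end, in the units of the state.
- r.state(): the state, without advancing time (a new reading comes with each control period).
- viewer.snapshot(name): name is "scene" or "side" or "wrist"; returns the picture (480x640x3 uint8, red, green, blue); there is no depth.
- viewer.camera_info(name): a dict with "intrinsics" (3x3 intrinsics, pixels), "origin" and "attitude" of the camera in the world; the wrist camera has in their place "mount" (4x4, takes a point from camera to tool coordinates, whose origin is the TCP and whose axes are the flange's). Camera axes: x right, y down, z forward; pixel columns grow to the right and rows downward; lengths in m; the calibration is good to about 2 mm. A picture is of the moment at which its call begins: read the wrist's pose just before it. camera_info takes no time and is no camera call.
- r.close_job(): hands the job in; it is judged then, once.
Trained networks look in the newest picture that a camera, given by its name, has taken for a name from the list of things; names that differ only in an ending like _2 or _b are one class to them, and where a whole thing is asked for, a point or a joint stands for the part that bears it (a point fixed in the world has none). Each returns a list of dicts, best first, with "conf" (0 to 1); they miss things now and then, are a little off and sometimes report something else, mostly with a low value. They report only what shows in the picture. A call takes as long as a camera call. They do not tell look-alikes from the thing itself.
- nets.spot_in(camera, target): "location" ([x, y, z] in m, in world coordinates, good to about 4 mm: the middle of the surface that is visible of it).
- nets.pinpoint(camera, target): "location" ([x, y, z] in m, in world coordinates, good to about 4 mm: a listed point, or the origin of a listed thing).
The state is a dict: "t": time; "joint_positions": joint angles; "qd": joint speeds; "joint_efforts": joint torques, N m; "eef_pos": TCP position; "tool_rot": TCP orientation; "force": force on the tool from outside, world axes, zero at the start; "wrist_torque": the same for the moment, N m; "grip_width": finger opening in m; "finger_force": force on a finger pad.
Only numpy, scipy, OpenCV 4.12 (cv2) and the standard library are available. Lean on these libraries where they do the work, as an engineer would, in place of code of your own. Each camera call takes 0.05 s, during which the arm holds its last target. There are 200 camera calls.

### The job

Put the round biscuit tin into the collection box: with the fingertips, slide it along the box's front shelf, without lifting or tipping it there, push it through the hanging flap until it drops off the ledge into the bin behind, and draw the fingers back out before the flap swings down onto them. Treat the flap gently, let it swing shut by itself, and leave everything else where it stands.

Things in the scene. Friction and masses are not known exactly. Their poses are not given: they have to be found in the camera images.
- box: Fixed plywood collection box, 380 mm wide. Origin on the table under the middle of the flap; x points level through the flap into the bin (away from the robot, bar its yaw), y left, z up. In front (x -200 to 0 mm) is a level shelf, top 80 mm above the table, with lips (12 mm high, 8 mm thick) along its left and right ends only. Behind the flap is the bin, with clear roof (top at 204 mm) and back
- mouth (a point): Middle of the mouth's sill, on the shelf's top (box x = 0, y = 0, z 80 mm); axes as the box. The mouth is 120 mm wide and 80 mm high, in a 12 mm thick upright wall (x -6 to +6 mm) that stands to 200 mm above the table. To push the tin off the ledge the tips must reach slightly in under the lintel: fingers tilted forward about 45 degrees fit, an upright gripper meets the wall
- ledge_edge (a point): Middle of the inner edge of the ledge: behind the mouth the shelf goes on level to x = +45 mm and ends here, at shelf height (80 mm). Beyond is the open bin, its floor 6 mm above the table, reaching to x = 249 mm. The tin tips off and drops once its middle is past this edge
- flap (a joint): Flap angle, rad. Grey plastic plate 114 mm wide, 73 high, 4 thick, 0.05 kg, hinged at its top edge 157 mm above the table. 0 = hanging shut, to 1.45 as its lower edge swings into the bin; opens inward only. Damped: opening it slowly takes about 1 N; the tin can push it open and it then rides on the tin's top. Let go at 0.9 it takes about 1.5 s to fall to 0.3 and 4 s to hang shut (below 0.1)
- flap_low (a point): Middle of the flap's lower edge, 4 mm above the shelf when shut. A fingertip left just inside the mouth is touched by the falling flap about 1.2 s after the tin drops; the fingers do not touch the flap while it rides on the tin
- tin: The task's tin: flat round steel biscuit tin with a brass-coloured lid centre, lying on its base on the shelf, 84 mm diameter, 35 mm high, about 0.2 kg (may differ by 40 percent). It is smooth and slides easily (friction about 0.25). It is the only large flat round thing on the shelf. Origin at the centre of its underside, z up
- tin_center (a point): The middle of the tin, 17.5 mm above its underside
- spool_shelf: small bystander ribbon spool standing on the shelf's right part (seen from the robot), 44 mm diameter, 36 mm high; origin at the centre of its underside. Leave alone
- jar_shelf: small bystander jar standing on the shelf's left part, 40 mm diameter, 55 mm high; origin at the centre of its underside. Leave alone
- spool_table: larger ribbon spool on the table, 70 mm diameter, 50 mm high; origin under its centre. Leave alone
- mug: white mug on the table, 76 mm diameter, 90 mm high; origin under its centre. Leave alone
- gift: wrapped cardboard gift box on the table, 110 x 80 x 60 mm; origin under its centre. Leave alone
- glue: bottle on the table, 44 mm diameter, 120 mm high; origin under its centre. Leave alone
- marker_brush: brush lying on the table; origin under its middle. Leave alone
Not all that is in view belongs to the job. There is more than one size of the tin; the one meant has the size given above.

How it is judged:
On the way, in this order (a step that is already met when the one before it is completed fails the run):
1. the tin, still lying on the shelf or ledge, is partly through the mouth and the flap is pushed open (value of joint flap above 0.35 rad and x of tin_center in the frame of box above -0.03 m and height (world z) of tin_center above 0.085 m), for 0.05 s.
2. the tin has dropped into the bin (height (world z) of tin_center below 0.064 m and x of tin_center in the frame of box between 0.04 and 0.26 m), for 0.2 s.
At the end, for the whole second after the job is handed in: The tin rests in the bin behind the ledge (its middle 40 to 260 mm behind the mouth and below 64 mm above the table), the flap hangs shut within 0.12 rad, and everything else is where it stood (all of step 2 and linear speed of tin below 0.03 m/s and value of joint flap below 0.12 rad and velocity of joint flap below 0.15 rad/s); the robot touches nothing.
It fails at once if the tin is lifted more than 12 mm off the shelf (height (world z) of tin_center above 0.1095 m).
It fails at once if in front of the mouth the tin is tipped over 20 degrees or falls off the shelf (x of tin_center in the frame of box below 0 m and (angle between tin's own z axis and vertical above 0.35 rad or height (world z) of tin_center below 0.08 m)).
It fails at once if the flap comes down on the fingers or hand after the tin has dropped (height (world z) of tin_center below 0.064 m and (contact force between flap and the fingers above 0.05 N or contact force between flap and the arm above 0.05 N)).
It fails at once if the flap is pushed with more than 15 N (contact force between flap and the fingers above 15 N or contact force between flap and the arm above 15 N or contact force between flap and tin above 15 N).
It fails at once if something else is moved by more than 25 mm (distance of any of spool_shelf, jar_shelf, spool_table, mug, gift, glue, marker_brush from where it was at the start of the episode above 0.025 m).
It also fails if it takes over 51 s, if anything falls off the work surface, if the arm or the gripper's body presses on something with over 40 N, if the wrist force passes 120 N, or if a joint passes its speed limit or range.

## Working session

There is one attempt and no reset: what is moved stays moved. The work goes in short steps, Python scripts to look and compute and a tool call to move; the robot and the scene stay as the last step left them, time stands still between calls to the robot, and variables do not carry over. Pictures are saved under pics/ and viewed, at most 10 in all, crops included, and the job is handed in when it is done.

Besides the shell and the picture viewer there is one more tool, called after "Request:" by a JSON object that holds its "op" and its "data", one argument or row to a line. jog_arm: Moves the arm, as the interface text tells. Its arguments: {"type":"object","properties":{"targets":{"type":"array","items":{"type":"array"}},"force":{"type":"number"}},"required":["targets"]}

```bash
mkdir -p pics
cat > h.py <<'E'
from station import r,viewer,nets
import numpy as np,cv2
def snap(c,n):
    im=viewer.snapshot(c); cv2.imwrite(f'pics/{n}.png',im[:,:,::-1]); return im
E
python3 - <<'E'
from h import *
s=r.state();print(s['t'],s['eef_pos'],s['tool_rot'],r.tip_reach)
for c in('scene','side'):
    snap(c,c+'0')
    for n in('tin','mouth','ledge_edge','flap_low','spool_shelf','jar_shelf'):
        print(c,n,[(np.round(d['location'],3).tolist(),round(d['conf'],2)) for d in nets.pinpoint(c,n)[:3]])
    ci=viewer.camera_info(c);print(ci)
a=cv2.imread('pics/scene0.png');b=cv2.imread('pics/side0.png')
E
```

```text
0.0 [ 0.25459125 -0.57039705  0.24376441] [-3.14015099e+00  4.55657153e-05  4.19820047e-01] 0.022
scene tin [([0.564, -0.019, 0.078], 0.68), ([0.398, 0.037, -0.001], 0.58), ([0.412, -0.094, 0.001], 0.58)]
scene mouth [([0.568, -0.018, 0.098], 0.23)]
scene ledge_edge [([0.565, 0.425, 0.007], 0.6)]
scene flap_low []
scene spool_shelf []
scene jar_shelf []
{'intrinsics': array([[497.15628787,   0.        , 321.71831394],
       [  0.        , 497.15628787, 238.77948384],
       [  0.        ,   0.        ,   1.        ]]), 'origin': array([ 1.3215988 , -0.08183987,  1.04209311]), 'attitude': array([-2.42075419, -0.01329058,  1.48475257])}
side tin [([0.408, -0.092, 0.002], 0.72), ([0.563, -0.018, 0.08], 0.56)]
side mouth [([0.678, -0.05, 0.08], 0.67), ([0.628, -0.201, 0.079], 0.19)]
side ledge_edge [([0.723, -0.054, 0.083], 0.93)]
side flap_low [([0.644, 0.112, 0.081], 0.71), ([0.68, -0.051, 0.083], 0.69)]
side spool_shelf [([0.626, -0.198, 0.081], 0.8)]
side jar_shelf [([0.646, 0.109, 0.08], 0.87)]
{'intrinsics': array([[568.81602895,   0.        , 314.58597426],
       [  0.        , 568.81602895, 241.22231707],
       [  0.        ,   0.        ,   1.        ]]), 'origin': array([0.16477606, 1.08406477, 0.94402983]), 'attitude': array([-2.18894856, -0.02042032, -2.81359443])}
```

View pics/scene0.png

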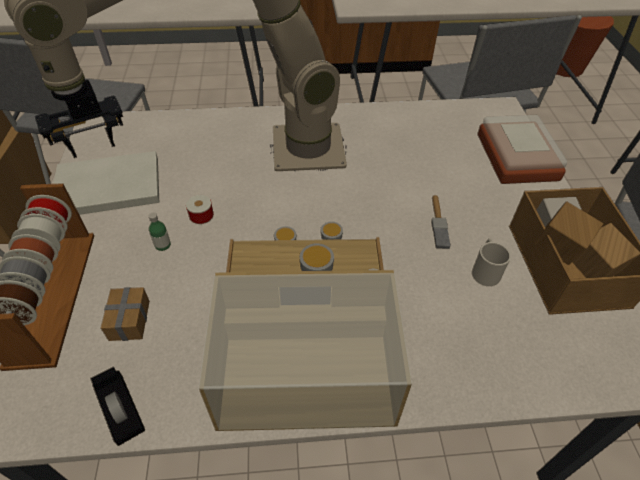

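View pics/side0.png

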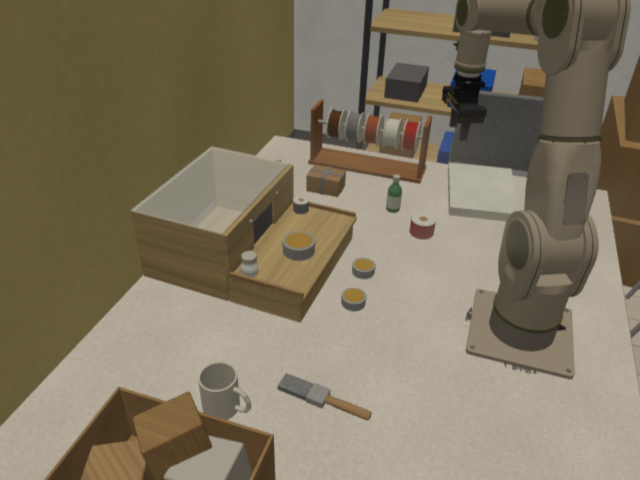

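Three round gold-lidded tins are visible. One is on the shelf, at scene (317,258) and side (299,245). The other two are on the table, at scene (285,235) and (331,230), and look smaller. The shelf one fits the description. I'll confirm it in an enlarged crop, which also gives me the box edges for its yaw.

Run:
```python
import cv2
b=cv2.imread('pics/side0.png')[140:320,220:400]
cv2.imwrite('pics/c1.png',cv2.resize(b,(600,600),interpolation=cv2.INTER_CUBIC))
a=cv2.imread('pics/scene0.png')[215:315,200:410]
cv2.imwrite('pics/c2.png',cv2.resize(a,(798,380),interpolation=cv2.INTER_CUBIC))
```

```text
(no output)
```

View pics/c1.png

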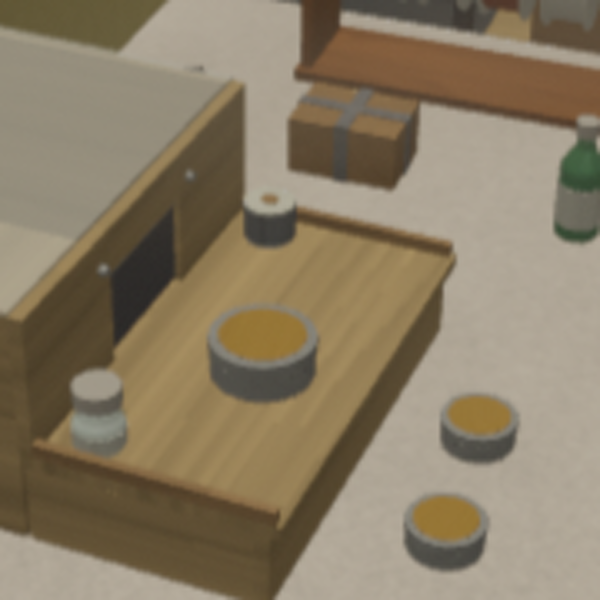

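View pics/c2.png

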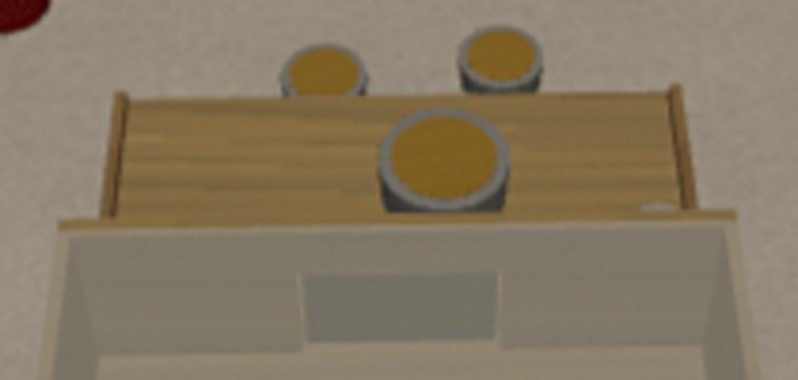

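The crops confirm it. The shelf tin (crop 1 at (263,350)) is clearly larger than the two table tins at (480,427) and (447,530), and it's the only one on the shelf. Next I'll work out the box pose from its corners.

```bash
cat >> h.py <<'E'
from scipy.spatial.transform import Rotation as Ro
def onz(c,uv,z):
    ci=viewer.camera_info(c);o=np.array(ci['origin'])
    d=Ro.from_euler('xyz',ci['attitude']).apply(np.linalg.solve(ci['intrinsics'],[*uv,1.]))
    return o+d*(z-o[2])/d[2]
E
python3 - <<'E'
from h import *
S=lambda u,v:(220+u*.3,140+v*.3)
C=lambda u,v:(200+u/3.8,215+v/3.8)
P={}
for n,c,uv,z in [('sLfront','side',S(277,517),.092),('sRfront','side',S(453,246),.092),('wallL','side',S(22,318),.2),('wallR','side',S(243,84),.2),
 ('cRfront','scene',C(118,92),.092),('cLfront','scene',C(680,85),.092),('cwR','scene',C(58,221),.2),('cwL','scene',C(737,212),.2)]:
    P[n]=onz(c,uv,z);print(n,P[n].round(4))
for a,b in(('sRfront','sLfront'),('wallR','wallL'),('cRfront','cLfront'),('cwR','cwL')):
    d=P[b]-P[a];print(a,np.hypot(*d[:2]),np.arctan2(-d[0],d[1]),((P[a]+P[b])/2).round(4))
print('tin side ctr',onz('side',S(263,333),.115),onz('scene',C(444,158),.115))
# tin height: radius at known height check from two views
def ray(c,uv):
    o=onz(c,uv,0.);p=onz(c,uv,.3);return o,(p-o)/np.linalg.norm(p-o)
o1,d1=ray('side',S(263,333));o2,d2=ray('scene',C(444,158))
t=np.linalg.lstsq(np.c_[d1,-d2],o2-o1,rcond=None)[0];print((o1+d1*t[0]+o2+d2*t[1])/2)
E
```

```text
sLfront [0.4906 0.1538 0.092 ]
sRfront [ 0.469  -0.2208  0.092 ]
wallL [0.6828 0.1368 0.2   ]
wallR [ 0.6612 -0.2352  0.2   ]
cRfront [ 0.4754 -0.2268  0.092 ]
cLfront [0.4971 0.1488 0.092 ]
cwR [ 0.6652 -0.2403  0.2   ]
cwL [0.6877 0.1392 0.2   ]
sRfront 0.37514493266040566 -0.05762305948217216 [ 0.4798 -0.0335  0.092 ]
wallR 0.3726264099623886 -0.057932690041167946 [ 0.672  -0.0492  0.2   ]
cRfront 0.3761817159614477 -0.0577433962833961 [ 0.4862 -0.039   0.092 ]
cwR 0.3801818414728278 -0.05917885766649459 [ 0.6765 -0.0506  0.2   ]
tin side ctr [ 0.56332222 -0.01690103  0.115     ] [ 0.5670304  -0.01616368  0.115     ]
[ 0.56452203 -0.01686518  0.11371408]
```

Box yaw is about -0.058 rad with its origin near (0.680, -0.050). The tin sits in box coordinates at about (-117, +26) mm, with its top around z 0.114. I'll cradle it with the open fingertips tilted about 50° forward.

Request:
{"op": "jog_arm", "data": {
  "targets": [
    [[14,37,2],[0,0,-6.85],56],
    [[14,37,2],[0,0,-6.85],56],
    [[14,37,2],[0,0,-6.85],56],
    [[14,37,2],[0,0,-6.85],56],
    [[14,37,2],[-0.4,-7.1,0],56]
  ]
}}

```text
t: 1.2
eef_pos: [0.328, -0.383, 0.2544]
tool_rot: [-3.14, -0.125, -0.06]
force: [-0.0, 0.9, 0.7]
grip_width: 0.0586
finger_force: 0.0
```

Request:
{"op": "jog_arm", "data": {
  "targets": [
    [[14,37,0],[-0.4,-7.1,0],56],
    [[14,37,0],[-0.4,-7.1,0],56],
    [[14,37,0],[-0.4,-7.1,0],56],
    [[14,37,0],[-0.4,-7.1,0],56],
    [[14,37,0],[-0.4,-7.1,0],56]
  ]
}}

```text
t: 1.7
eef_pos: [0.3949, -0.2, 0.2553]
tool_rot: [-3.141, -0.75, -0.06]
force: [2.0, 2.4, 1.1]
grip_width: 0.0556
finger_force: 0.0
```

Request:
{"op": "jog_arm", "data": {
  "targets": [
    [[14,37,0],[-0.4,-7.1,0],56],
    [[14,37,0],[0,0,0],56],
    [[14,37,0],[0,0,0],56],
    [[14,37,0],[0,0,0],56],
    [[14,37,0],[0,0,0],56]
  ]
}}

```text
t: 2.2
eef_pos: [0.4766, -0.0628, 0.2542]
tool_rot: [-3.12, -0.798, -0.058]
force: [0.2, -0.7, 0.4]
grip_width: 0.0558
finger_force: 0.0
```

```bash
cat >> h.py <<'E'
Y=-0.058;O=np.array([.680,-.050]);Rb=np.array([[np.cos(Y),-np.sin(Y)],[np.sin(Y),np.cos(Y)]])
def tobox(p): return np.r_[(Rb.T@(np.array(p[:2])-O)),p[2]].round(4)
def st():
    s=r.state();R=Ro.from_euler('xyz',s['tool_rot']).as_matrix()
    B=np.eye(3);B[:2,:2]=Rb
    print(s['t'],s['eef_pos'].round(4),'box',tobox(s['eef_pos']),'w',s['grip_width'],'F',s['force'].round(1));print((B.T@R).round(3))
E
python3 -c "
from h import *
st()"
```

```text
2.2 [ 0.4766 -0.0628  0.2542] box [-0.2023 -0.0246  0.2542] w 0.0557843436342853 F [ 0.2 -0.7  0.4]
[[ 0.698  0.016  0.716]
 [ 0.    -1.     0.022]
 [ 0.716 -0.015 -0.698]]
```

Request:
{"op": "jog_arm", "data": {
  "targets": [
    [[-4,20,-10],[0,0,0],56],
    [[-4,20,-20],[0,0,0],56],
    [[-2,11,-30],[0,0,0],56],
    [[0,0,-30],[0,0,0],56],
    [[0,0,0],[0,0,0],56]
  ]
}}

```text
t: 2.7
eef_pos: [0.4944, -0.0219, 0.1994]
tool_rot: [-3.125, -0.766, -0.056]
force: [-0.6, -1.2, -0.5]
grip_width: 0.0561
finger_force: 0.0
```

```bash
python3 -c "
from h import *
st();print(r.state()['joint_positions'])
print([(tobox(d['location']),d['conf']) for d in nets.pinpoint('side','tin')])
im=snap('wrist','w1')"
```

```text
2.7 [ 0.4944 -0.0219  0.1994] box [-0.1869  0.0173  0.1994] w 0.05607803184390135 F [-0.6 -1.2 -0.5]
[[ 0.721  0.014  0.693]
 [ 0.002 -1.     0.018]
 [ 0.693 -0.012 -0.721]]
[ 0.99364695 -0.49953375 -0.8860435   2.41645584 -1.03076506  0.42991802
 -0.77641055]
[(array([-0.269 , -0.0581,  0.0019]), 0.72), (array([-0.119 ,  0.0246,  0.0804]), 0.56)]
```

View pics/w1.png

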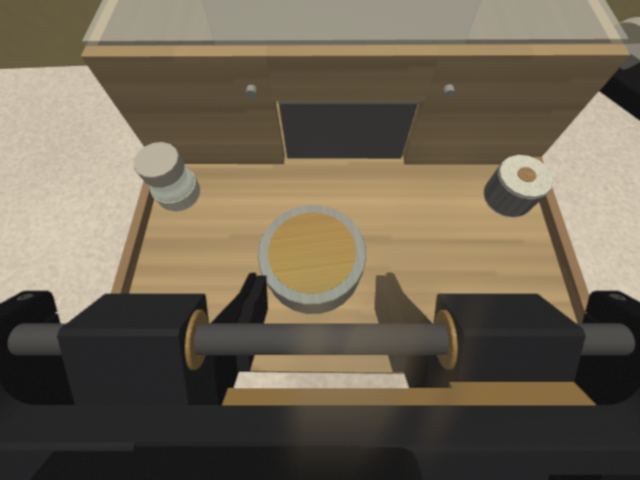

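The wrist view shows the tin at (312,255), with the fingertips (250,290) and (385,290) behind it. The flap is at (348,130), and the jar and spool are well out to the sides. The arm is folded to its limits, so I'll reduce the tilt for the descent and tilt again nearer the mouth.

Request:
{"op": "jog_arm", "data": {
  "targets": [
    [[-2,4,0],[0.3,5,0],56],
    [[-2,4,-10],[0.3,5,0],56],
    [[0,0,-30],[0,0,0],56],
    [[0,0,-30],[0,0,0],56],
    [[0,0,0],[0,0,0],56]
  ]
}}

```text
t: 3.3
eef_pos: [0.4892, -0.0111, 0.1289]
tool_rot: [-3.12, -0.59, -0.053]
force: [-0.1, 0.4, 1.3]
grip_width: 0.0559
finger_force: 0.0
```

```bash
python3 -c "
from h import *
st();print(r.state()['joint_positions'])"
```

```text
3.3 [ 0.4892 -0.0111  0.1289] box [-0.1928  0.0278  0.1289] w 0.05590584053176166 F [-0.1  0.4  1.3]
[[ 0.831  0.017  0.556]
 [ 0.004 -1.     0.024]
 [ 0.556 -0.018 -0.831]]
[ 1.18178155 -0.32502511 -1.14288066  2.36860157 -0.7549911   0.39796207
 -1.01910756]
```

Request:
{"op": "jog_arm", "data": {
  "targets": [
    [[0,-2,-11],[0,0,0],56],
    [[0,0,-9],[0,0,0],56],
    [[5,0,0],[0,0,0],56],
    [[8,0,0],[0,0,0],56],
    [[8,0,0],[0,0,0],56]
  ]
}}

```text
t: 3.8
eef_pos: [0.5128, -0.0139, 0.1125]
tool_rot: [-3.124, -0.595, -0.051]
force: [-0.1, -0.0, 0.0]
grip_width: 0.056
finger_force: 0.0
```

```bash
python3 -c "
from h import *
st();print(r.state()['joint_positions'])
im=snap('wrist','w2');print([(tobox(d['location']),d['conf']) for d in nets.pinpoint('wrist','tin')])"
```

```text
3.8 [ 0.5128 -0.0139  0.1125] box [-0.169   0.0264  0.1125] w 0.05598447030471555 F [-0.1 -0.   0. ]
[[ 0.828  0.017  0.56 ]
 [ 0.005 -1.     0.022]
 [ 0.56  -0.015 -0.828]]
[ 1.40001737 -0.21732674 -1.37646117  2.33220238 -0.64421569  0.30426849
 -1.0891028 ]
[(array([-0.1149,  0.0254,  0.0801]), 0.94)]
```

View pics/w2.png

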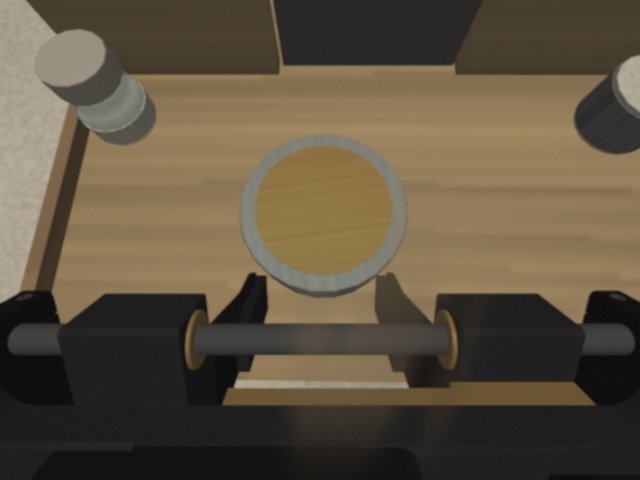

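The tin is nearly seated between the fingertips. At (323,212) it is left of the flap centre (375,30), so I'll push it diagonally toward the mouth axis.

Request:
{"op": "jog_arm", "data": {
  "targets": [
    [[5,0,-2],[0,0,0],56],
    [[6,-1,-1],[0,0,0],56],
    [[6,-3,0],[0,0,0],56],
    [[6,-3,0],[0,0,0],56],
    [[6,-3,0],[0,0,0],56]
  ]
}}

```text
t: 4.4
eef_pos: [0.5325, -0.0224, 0.1074]
tool_rot: [-3.126, -0.585, -0.052]
force: [-1.1, 1.0, 0.2]
grip_width: 0.056
finger_force: 0.7
```

```bash
python3 -c "
from h import *
st();print(r.state()['joint_positions'])
im=snap('wrist','w3');print([(tobox(d['location']),d['conf']) for d in nets.pinpoint('wrist','tin')])"
```

```text
4.4 [ 0.5325 -0.0224  0.1074] box [-0.1488  0.019   0.1074] w 0.056041012120575745 F [-1.1  1.   0.2]
[[ 0.833  0.015  0.552]
 [ 0.005 -1.     0.019]
 [ 0.553 -0.013 -0.833]]
[ 1.4156946   0.04990952 -1.45722707  2.28550708  0.28886929  0.27509294
 -1.89982414]
[(array([-0.1016,  0.0179,  0.0785]), 0.97)]
```

Request:
{"op": "jog_arm", "data": {
  "targets": [
    [[6,-3,1],[0,0,0],56],
    [[6,-3,0],[0,0,0],56],
    [[6,-3,0],[0,0,0],56],
    [[6,-3,0],[0,0,0],56],
    [[6,-3,0],[0,0,0],56]
  ]
}}

```text
t: 5.0
eef_pos: [0.5622, -0.0365, 0.1083]
tool_rot: [-3.123, -0.585, -0.053]
force: [-0.1, 0.3, 0.1]
grip_width: 0.0561
finger_force: 0.5
```

```bash
python3 -c "
from h import *
st();print(r.state()['joint_positions'])
im=snap('wrist','w4');print([(tobox(d['location']),d['conf']) for d in nets.pinpoint('wrist','tin')])"
```

```text
5.0 [ 0.5622 -0.0365  0.1083] box [-0.1184  0.0066  0.1083] w 0.05606671347633403 F [-0.1  0.3  0.1]
[[ 0.834  0.015  0.552]
 [ 0.004 -1.     0.021]
 [ 0.552 -0.015 -0.834]]
[ 1.15438362  0.15766663 -1.20506472  2.22006908  0.53787279  0.31479721
 -2.08778126]
[(array([-0.0692,  0.0027,  0.0785]), 0.85)]
```

Request:
{"op": "jog_arm", "data": {
  "targets": [
    [[5,-2,0],[-0.1,-2,0],56],
    [[5,-2,0],[-0.1,-2,0],56],
    [[5,-2,0],[-0.1,-2,0],56],
    [[5,-1,0],[-0.1,-2,0],56],
    [[5,0,0],[-0.1,-2,0],56]
  ]
}}

```text
t: 5.6
eef_pos: [0.5823, -0.0455, 0.109]
tool_rot: [-3.128, -0.725, -0.053]
force: [-0.9, 0.2, -0.4]
grip_width: 0.0559
finger_force: 0.5
```

```bash
python3 -c "
from h import *
st();print(r.state()['joint_positions'])
im=snap('wrist','w5');print([(tobox(d['location']),d['conf']) for n in('tin','mouth','ledge_edge') for d in nets.pinpoint('wrist',n)])"
```

```text
5.6 [ 0.5823 -0.0455  0.109 ] box [-0.0978 -0.0012  0.109 ] w 0.055852135842646984 F [-0.9  0.2 -0.4]
[[ 0.748  0.014  0.663]
 [ 0.004 -1.     0.017]
 [ 0.663 -0.01  -0.748]]
[ 0.63515618  0.08867715 -0.65839061  2.29229991  0.96729664  0.09216624
 -2.55566285]
[(array([-0.0486, -0.004 ,  0.0803]), 0.79)]
```

View pics/w5.png

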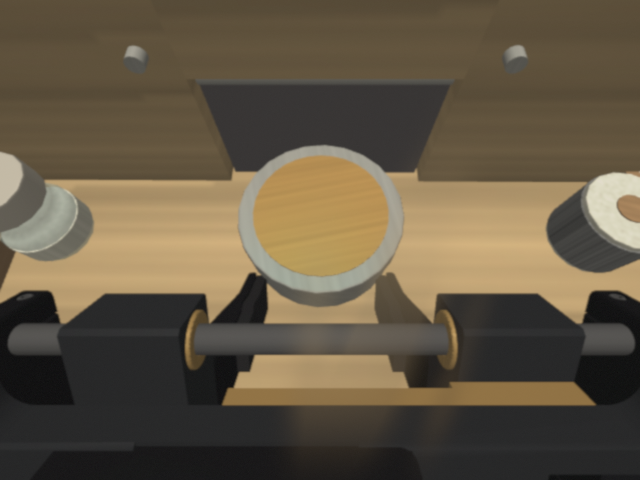

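Tin at (321,215) is lined up with the mouth, whose sill spans (232–418,172). The wrist is close to its joint limits, so I'll advance in small steps at a slightly smaller tilt.

Request:
{"op": "jog_arm", "data": {
  "targets": [
    [[4,0,0],[0.1,2,0],56],
    [[5,0,0],[0.1,2,0],56],
    [[5,0,0],[0,0,0],56]
  ]
}}

```text
t: 6.1
eef_pos: [0.5972, -0.0463, 0.1096]
tool_rot: [-3.127, -0.661, -0.055]
force: [-1.4, 0.4, -0.4]
grip_width: 0.0559
finger_force: 1.0
```

```bash
python3 -c "
from h import *
st();print(r.state()['joint_positions'])"
```

```text
6.1 [ 0.5972 -0.0463  0.1096] box [-0.0828 -0.0011  0.1096] w 0.05585533547269828 F [-1.4  0.4 -0.4]
[[ 0.79   0.012  0.614]
 [ 0.003 -1.     0.016]
 [ 0.614 -0.011 -0.789]]
[ 0.7885356   0.15674974 -0.82465435  2.20532082  0.67001825  0.20745254
 -2.22629352]
```

Request:
{"op": "jog_arm", "data": {
  "targets": [
    [[5,0,-1],[0,0,0],56],
    [[5,-1,0],[0,0,0],56],
    [[5,0,0],[0,0,0],56],
    [[5,0,0],[0,0,0],56],
    [[5,-1,0],[0,0,0],56]
  ]
}}

```text
t: 6.6
eef_pos: [0.622, -0.0469, 0.1075]
tool_rot: [-3.129, -0.66, -0.05]
force: [-1.4, 0.3, 0.3]
grip_width: 0.0558
finger_force: 1.3
```

```bash
python3 -c "
from h import *
st();print(r.state()['joint_positions'])
im=snap('wrist','w6');print([(tobox(d['location']),d['conf']) for n in('tin',) for d in nets.pinpoint('wrist',n)])"
```

```text
6.6 [ 0.622  -0.0469  0.1075] box [-0.0581 -0.0002  0.1075] w 0.055824716595429626 F [-1.4  0.3  0.3]
[[ 0.79   0.015  0.613]
 [ 0.006 -1.     0.017]
 [ 0.613 -0.01  -0.79 ]]
[ 0.71060962  0.21232054 -0.75845712  2.15150926  0.7573336   0.2273387
 -2.29357171]
[(array([-0.0096, -0.0033,  0.0827]), 0.68)]
```

View pics/w6.png

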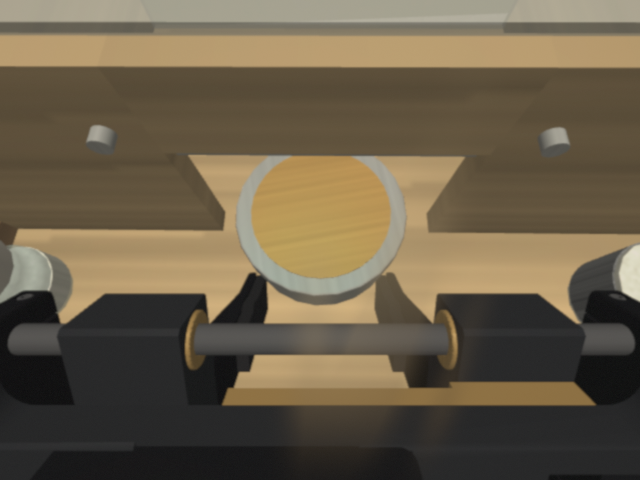

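Request:
{"op": "jog_arm", "data": {
  "targets": [
    [[5,-1,0],[0,-1,0],56],
    [[5,0,0],[0,-1,0],56],
    [[5,0,0],[0,-1,0],56],
    [[5,-1,0],[0,-1,0],56],
    [[5,0,0],[0,-1,0],56]
  ]
}}

```text
t: 7.2
eef_pos: [0.6447, -0.0498, 0.1071]
tool_rot: [-3.123, -0.74, -0.055]
force: [-1.0, 0.4, -1.2]
grip_width: 0.0562
finger_force: 0.7
```

```bash
python3 -c "
from h import *
st();print(r.state()['joint_positions'])"
```

```text
7.2 [ 0.6447 -0.0498  0.1071] box [-0.0352 -0.0019  0.1071] w 0.05619042284456205 F [-1.   0.4 -1.2]
[[ 0.739  0.015  0.674]
 [ 0.002 -1.     0.02 ]
 [ 0.674 -0.013 -0.739]]
[ 0.26401801  0.19114174 -0.28304114  2.17496155  1.01700626  0.07943859
 -2.60159832]
```

The tin is most of the way in. The last joint is at its limit, so I'll back off a little, reduce the tilt and narrow the fingers. Then the last push won't need the fingers to go as far in.

Request:
{"op": "jog_arm", "data": {
  "targets": [
    [[-4,0,1],[0,2,0],40],
    [[-5,0,0],[0,2,0],24],
    [[-4,0,0],[0,0,0],24],
    [[0,1,0],[0,0,0],24]
  ]
}}

```text
t: 7.6
eef_pos: [0.6327, -0.0501, 0.108]
tool_rot: [-3.13, -0.679, -0.054]
force: [-0.4, -0.9, 1.7]
grip_width: 0.0317
finger_force: 0.0
```

```bash
python3 -c "
from h import *
st();print(r.state()['joint_positions'])
im=snap('wrist','w7');print([(tobox(d['location']),d['conf']) for n in('tin',) for d in nets.pinpoint('wrist',n)])"
```

```text
7.6 [ 0.6327 -0.0501  0.108 ] box [-0.0472 -0.0028  0.108 ] w 0.03169072844367095 F [-0.4 -0.9  1.7]
[[ 0.778  0.012  0.628]
 [ 0.003 -1.     0.015]
 [ 0.628 -0.009 -0.778]]
[ 0.53753226  0.20183491 -0.57293789  2.14649599  0.72047955  0.18694187
 -2.27591008]
[(array([ 0.015 , -0.0019,  0.0778]), 0.63)]
```

View pics/w7.png

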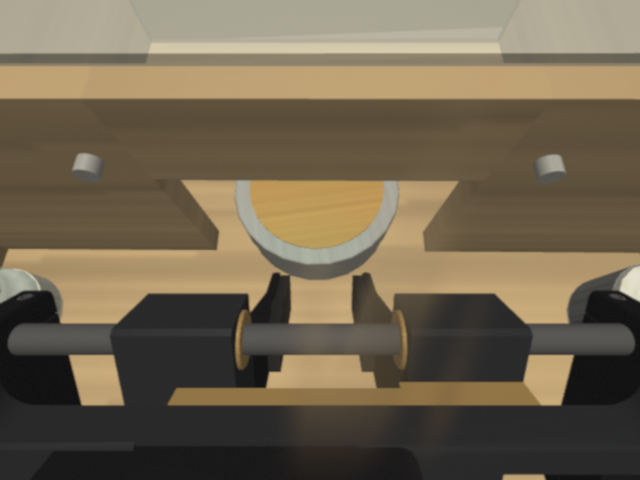

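Request:
{"op": "jog_arm", "data": {
  "targets": [
    [[5,0,0],[0,0,0],24],
    [[5,0,0],[0,0,0],24],
    [[5,0,0],[0,0,0],24],
    [[5,-1,0],[0,0,0],24],
    [[5,0,0],[0,-0.5,0],24]
  ]
}}

```text
t: 8.2
eef_pos: [0.6588, -0.0504, 0.1081]
tool_rot: [-3.129, -0.687, -0.052]
force: [-0.7, 0.9, 0.2]
grip_width: 0.0242
finger_force: 0.6
```

```bash
python3 -c "
from h import *
st();print(r.state()['joint_positions'])"
```

```text
8.2 [ 0.6588 -0.0504  0.1081] box [-0.0212 -0.0017  0.1081] w 0.02424802308724839 F [-0.7  0.9  0.2]
[[ 0.773  0.013  0.634]
 [ 0.004 -1.     0.016]
 [ 0.634 -0.009 -0.773]]
[ 0.48711276  0.24910619 -0.52862545  2.09240397  0.77262629  0.19407895
 -2.31647988]
```

Request:
{"op": "jog_arm", "data": {
  "targets": [
    [[5,0,0],[0,-0.5,0],24],
    [[4,0,0],[0,-0.5,0],24]
  ]
}}

```text
t: 8.4
eef_pos: [0.6677, -0.0504, 0.108]
tool_rot: [-3.128, -0.705, -0.053]
force: [-0.2, 0.2, 0.9]
grip_width: 0.0239
finger_force: 0.5
```

```bash
python3 -c "
from h import *
st();print(r.state()['joint_positions'])
im=snap('wrist','w8');print([(tobox(d['location']),d['conf']) for n in('tin',) for d in nets.pinpoint('wrist',n)])"
```

```text
8.4 [ 0.6677 -0.0504  0.108 ] box [-0.0123 -0.0011  0.108 ] w 0.023899656064735455 F [-0.2  0.2  0.9]
[[ 0.762  0.014  0.648]
 [ 0.004 -1.     0.017]
 [ 0.648 -0.01  -0.762]]
[ 0.43352212  0.25724551 -0.47300598  2.08629657  0.83528396  0.17064877
 -2.383215  ]
[]
```

View pics/w8.png

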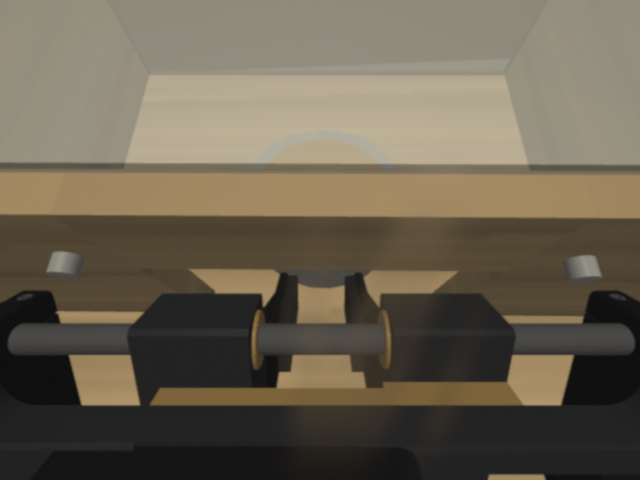

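The tin (rear rim at (320,275)) is at the ledge edge, so a last nudge should tip it off.

Request:
{"op": "jog_arm", "data": {
  "targets": [
    [[4,0,0],[0,-0.5,0],24],
    [[3,0,0],[0,0,0],24]
  ]
}}

```text
t: 8.7
eef_pos: [0.6742, -0.0501, 0.108]
tool_rot: [-3.128, -0.713, -0.053]
force: [0.5, 0.6, 0.0]
grip_width: 0.0239
finger_force: 0.0
```

```bash
python3 -c "
from h import *
im=snap('scene','s2');print([(tobox(d['location']),d['conf']) for n in('tin',) for d in nets.pinpoint('scene',n)])
st();print(r.state()['joint_positions'])
"
```

```text
[(array([-0.2854,  0.0703,  0.0006]), 0.82), (array([-2.651e-01, -6.130e-02,  1.000e-04]), 0.77)]
8.8 [ 0.6744 -0.0501  0.1081] box [-0.0056 -0.0004  0.1081] w 0.02415632279161666 F [-0.1 -0.3  0.9]
[[ 0.756  0.014  0.654]
 [ 0.004 -1.     0.017]
 [ 0.654 -0.01  -0.756]]
[ 0.40503727  0.26561612 -0.44443694  2.07725183  0.86643872  0.16184702
 -2.41563176]
```

Request:
{"op": "jog_arm", "data": {
  "targets": [
    [[-20,1,0],[0,0,0],24],
    [[-30,2,0],[0,0,0],24],
    [[-30,2,2],[0,2,0],24],
    [[-20,1,5],[0,3,0],24],
    [[-5,0,10],[0,3,0],24]
  ]
}}

```text
t: 9.3
eef_pos: [0.5742, -0.0451, 0.1231]
tool_rot: [-3.137, -0.582, -0.048]
force: [0.8, -0.9, -0.1]
grip_width: 0.0241
finger_force: 0.0
```

```bash
python3 -c "
from h import *
st();print(r.state()['joint_positions'])
for c in('scene','wrist','side'):
    im=snap(c,'e_'+c);print(c,[(n,tobox(d['location']),round(d['conf'],2)) for n in('tin','flap_low','spool_shelf','jar_shelf') for d in nets.pinpoint(c,n)])
h=cv2.cvtColor(cv2.imread('pics/e_scene.png'),cv2.COLOR_BGR2HSV)
d=cv2.absdiff(cv2.imread('pics/e_scene.png'),cv2.imread('pics/scene0.png')).max(2)
m=(d>25).astype('uint8');n,l,s,ce=cv2.connectedComponentsWithStats(m)
for i in range(1,n):
    if s[i,4]>60: print(s[i],ce[i].round(),onz('scene',ce[i],.04).round(3),tobox(onz('scene',ce[i],.04)))
"
```

```text
9.3 [ 0.5742 -0.0451  0.1231] box [-0.1059 -0.0013  0.1231] w 0.024149980016200452 F [ 0.8 -0.9 -0.1]
[[ 0.835  0.012  0.55 ]
 [ 0.008 -1.     0.01 ]
 [ 0.55  -0.004 -0.835]]
[ 0.81339907  0.08396517 -0.83925969  2.1883244   0.27736691  0.32551513
 -1.86048275]
scene [('tin', array([-0.2675, -0.0574,  0.0005]), 0.43), ('tin', array([-0.2888,  0.0726, -0.002 ]), 0.37)]
wrist [('flap_low', array([ 0.0354, -0.0031,  0.0956]), 0.61), ('spool_shelf', array([-0.0452, -0.1576,  0.0792]), 0.89), ('jar_shelf', array([-0.0437,  0.157 ,  0.0794]), 0.9)]
side [('tin', array([-0.29  ,  0.0746, -0.0022]), 0.64), ('tin', array([-0.2647, -0.0574,  0.0005]), 0.62), ('flap_low', array([ 0.0308, -0.0033,  0.0938]), 0.46), ('spool_shelf', array([-0.0465,  0.1575,  0.0794]), 0.64), ('spool_shelf', array([-0.045 , -0.1527,  0.0795]), 0.59), ('jar_shelf', array([-0.0459,  0.1553,  0.0829]), 0.79)]
[   4    0  119   41 2928] [52. 15.] [-0.94  -1.056  0.04 ] [-1.559  -1.0981  0.04  ]
[ 252    0   89  127 4965] [298.  55.] [-0.532 -0.004  0.04 ] [-1.2125 -0.0244  0.04  ]
[ 29  41  42   8 147] [51. 45.] [-0.673 -0.992  0.04 ] [-1.2956 -1.0191  0.04  ]
[42 62 12 10 70] [47. 67.] [-0.5   -0.959  0.04 ] [-1.1254 -0.976   0.04  ]
[ 42  69  43  16 118] [64. 80.] [-0.403 -0.875  0.04 ] [-1.033  -0.8862  0.04  ]
[325  69  12  16  62] [332.  74.] [-0.382  0.119  0.04 ] [-1.07    0.1073  0.04  ]
[ 274   70   53   99 1218] [294. 135.] [-0.011 -0.044  0.04 ] [-0.6905 -0.0344  0.04  ]
[  35   78   89   81 2891] [ 80. 115.] [-0.172 -0.763  0.04 ] [-0.8092 -0.7611  0.04  ]
[ 262  168   84  103 4131] [307. 220.] [ 0.374 -0.028  0.04 ] [-0.3064  0.0039  0.04  ]
```

The fingers are clear and the flap is still swinging shut. I'll back away, let it settle and check the tin.

Request:
{"op": "jog_arm", "data": {
  "targets": [
    [[-10,0,15],[0,0,0],24],
    [[-10,0,20],[0,0,0],24],
    [[-10,0,20],[0,0,0],24],
    [[0,0,0],[0,0,0],24],
    [[0,0,0],[0,0,0],24]
  ]
}}

```text
t: 10.55
eef_pos: [0.5471, -0.0463, 0.1797]
tool_rot: [-3.139, -0.588, -0.05]
force: [0.4, -0.7, 0.5]
grip_width: 0.0239
finger_force: 0.0
```

```bash
python3 -c "
from h import *
for i in range(90): viewer.snapshot('side')
st()
for c in('scene','side'):
    snap(c,'f_'+c);print(c,[(n,tobox(d['location']),round(d['conf'],2)) for n in('flap_low','spool_shelf','jar_shelf') for d in nets.pinpoint(c,n)])
d=cv2.absdiff(cv2.imread('pics/f_scene.png'),cv2.imread('pics/scene0.png')).max(2)
d[:280]=0
m=cv2.morphologyEx((d>7).astype('uint8'),cv2.MORPH_OPEN,np.ones((3,3)));n,l,s,ce=cv2.connectedComponentsWithStats(m)
for i in range(1,n):
    if s[i,4]>40: print(s[i],ce[i].round(),tobox(onz('scene',ce[i],.04)))
"
```

```text
15.05 [ 0.547  -0.0458  0.1795] box [-0.133  -0.0035  0.1795] w 0.024233248674710266 F [ 0.6 -0.2 -0.6]
[[ 0.832  0.01   0.554]
 [ 0.007 -1.     0.009]
 [ 0.554 -0.004 -0.832]]
scene [('flap_low', array([-0.325 ,  0.383 ,  0.0021]), 0.57)]
side [('flap_low', array([ 0.0006, -0.0034,  0.0837]), 0.87), ('spool_shelf', array([-0.0434, -0.152 ,  0.0833]), 0.62), ('spool_shelf', array([-0.0035, -0.0031, -0.002 ]), 0.55), ('jar_shelf', array([-0.0471,  0.1551,  0.0808]), 0.84), ('jar_shelf', array([-0.0421, -0.1519,  0.0807]), 0.63)]
[286 361  38  23 732] [304. 373.] [ 0.1495 -0.0049  0.04  ]
[287 387  36  15 425] [305. 393.] [ 0.1951 -0.0047  0.04  ]
```

```bash
python3 -c "
from h import *
a=viewer.snapshot('scene');
for i in range(9): viewer.snapshot('side')
b=viewer.snapshot('scene');print(cv2.absdiff(a,b)[280:].max())
print(r.close_job())"
```

```text
15
the job is handed in; nothing more can be done
None
```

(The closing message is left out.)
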